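# Find the check weight by feel and set it on the scale

### The arm

A 6-joint arm with a two-finger parallel gripper is mounted at the origin on the work surface. World frame = base frame: x ahead of the robot, y to its left, z up, the work surface at z = 0. Lengths are in m, angles in degrees, forces in N, time in s.
With the tool pointing down it reaches from about 0.4 to 0.825 m from the base axis. Payload 7 kg.
Tool frame: the origin (TCP) lies midway between the tips of the shut fingers; the grasp point (between the pads) lies 19 mm behind it; z points along the fingers, y is the line along which they close (so a half turn about z gives the same grasp; the last joint's range is limited). The gripper opens to 88 mm and grips with 3 to 60 N. Pads are 19 mm wide; open, the fingers measure 130 mm over their backs; the gripper's body (78 mm by 193 mm) begins 47 mm behind the grasp point.
Start: joints at [-49.899, 20.546, 0.682, 0, -70.136, -16.507], TCP at [0.27, -0.619, 0.227] pointing down, gripper open.
Joint ranges: [-176.03, 176.03], [-82.01, 121.73], [-58.28, 71.71], [-173.87, 95.51], [-174.79, -0.11], [-173.66, 173.66]. Speed limits (degrees/s): [136.94, 136.94, 172.46, 180, 180, 180].

### API

Orientations are given as [roll, pitch, yaw] about the fixed x, y, z axes, in that order (R = Rz(yaw) Ry(pitch) Rx(roll)).
In Python, from plant import get_state, optics, order gives the robot as it stands. The module is installed in compiled form; this text tells all that it offers.
- The arm moves only by the tool send_rows, never from a script. Its argument "moves" is a list of rows, each an object with "slide": the shift along the tool's x, y, z as a fraction of full scale, a list of three; "turn": the turn about the tool's z as a fraction of full scale; "gripper": the opening, from 0 (shut) to 1 (fully open). A call has exactly 5 rows; each row is the pose to reach, as a shift and turn from the pose commanded when the call began, along the tool's axes at that moment; what a row does not reach only later rows make up. Full scale, the value 1, is 150 mm for a shift and 90 degrees for a turn. A row lasts 1/12 s, in which the tool goes at most 41.7 mm and 7.16 degrees, less where a joint would pass 70% of its speed; a pose out of reach is approached as far as the arm can. A call with a number of a shift or a turn outside -1 to 1 is refused whole. A call with a gripper value outside its range is refused whole. The fingers move at their own pace and stop on an object; "newtons" is the grip in N (left out, the last holds). Time passes only in rows, so rows that repeat a pose let the fingers close, or fill a call up. It gives the time, the measured TCP pose, the force, the opening and the grip force at its end, in the units of the state.
- get_state(): the state, without advancing time (a new reading comes with each control period).
- optics.capture(name): name is "scene" or "top" or "wrist"; returns a dict with "img" (420x560x3 uint8, red, green, blue), "intrinsics" (3x3 intrinsics, pixels), "origin" and "attitude" of the camera in the world. Camera axes: x right, y down, z forward; pixel columns grow to the right and rows downward; lengths in m; the calibration is good to about 2 mm. The wrist camera is an equidistant fisheye: a pixel r from the principal point sees the ray r / f radians off the axis. A picture is of the moment at which its call begins. There is no depth.
- order.close_job(): hands the job in; it is judged then, once.
Trained networks look in the newest picture that a camera, given by its name, has taken for a name from the list of things; names that differ only in an ending like _2 or _b are one class to them, and where a whole thing is asked for, a point or a joint stands for the part that bears it (a point fixed in the world has none). Each returns a list of dicts, best first, with "p" (0 to 1); they miss things now and then, are a little off and sometimes report something else, mostly with a low value. They report only what shows in the picture. A call takes as long as a camera call. They do not tell look-alikes from the thing itself.
- optics.look_for(camera, name): "location" ([x, y, z] in m, in world coordinates, good to about 4 mm: the middle of the surface that is visible of it).
The state is a dict: "time_s": time; "joints": joint angles; "qd": joint speeds; "joint_torque": joint torques, N m; "tcp_pos": TCP position; "eef_rot": TCP orientation; "contact_force": force on the tool from outside, world axes, zero at the start; "moment": the same for the moment, N m; "gripper_width": finger opening in m; "gripper_force": force on a finger pad.
Only numpy, scipy, OpenCV 4.12 (cv2) and the standard library are available. Lean on these libraries where they do the work, as an engineer would, in place of code of your own. Each camera call takes 0.05 s, during which the arm holds its last target. There are 200 camera calls.

### The job

Of the three identical closed cases lying on the sloped rack, only one still holds the steel check weight: find it by how heavy it is and set it flat on the bench scale's pan, well centred and let go, with the other two cases lying in the rack as they do now, against its lip. Then press the desk bell's plunger right down to its stop and let it come up again, to call the inspector. Tip no case over and leave the other things on the bench where they are.

Things in the scene. Friction and masses are not known exactly. Their poses are not given: they have to be found in the camera images.
- case_a: one of three hard grey plastic cases alike outside: 80 (x) x 52 (y) x 52 mm high (z), straight sides, shut lid, latch at the -x end. Origin: centre of the underside; z out through the lid. Starts on the rack's slope against the lip, x pointing up the slope. One of the three weighs 0.5 to 0.75 kg, the others 0.1 to 0.2 kg; which one differs from run to run
- case_b: one of three hard grey plastic cases alike outside: 80 (x) x 52 (y) x 52 mm high (z), straight sides, shut lid, latch at the -x end. Origin: centre of the underside; z out through the lid. Starts on the rack's slope against the lip, x pointing up the slope. One of the three weighs 0.5 to 0.75 kg, the others 0.1 to 0.2 kg; which one differs from run to run
- case_c: one of three hard grey plastic cases alike outside: 80 (x) x 52 (y) x 52 mm high (z), straight sides, shut lid, latch at the -x end. Origin: centre of the underside; z out through the lid. Starts on the rack's slope against the lip, x pointing up the slope. One of the three weighs 0.5 to 0.75 kg, the others 0.1 to 0.2 kg; which one differs from run to run
- rack: fixed aluminium rack 334 wide (y), 110 mm deep (x); its flat top slopes 30 degrees, rising along +x (normal -0.5, 0, 0.866 in its frame). Origin: on the bench. Cases in place have their origin at x 0, y -110, 0 or 110, z 80 mm, on the slope. Lip at the low edge, 42.5 mm down the slope from there, 16 mm high; 6 mm high ribs between the bays at y -55 and 55 mm
- scale: fixed bench scale with white housing, 165 x 165 mm (and a display 40 mm deep in front at -x), square steel pan 150 x 150 mm on top. Origin: on the bench under the pan's centre
- scale_pan (a point): centre of the pan's upper face, 43 mm above the bench; axes as the scale's
- bell: fixed steel desk bell, round, 84 mm across, dome 42 mm high, upright plunger in the middle. Origin: centre of the underside
- plunger_top (a point): centre of the top of the plunger's round head (22 mm across, 7 mm thick), 62 mm above the bench when up; moves down with it
- plunger (a joint): travel of the bell's plunger, m: 0 up, 0.009 down at its stop; the spring needs about 1.5 N to start and 5.5 N at the stop
- label_roll: bystander: roll of paper labels lying flat, 70 mm across, 40 mm high; origin: centre of the underside
- tape_dispenser: bystander: black tape dispenser, 120 x 50 mm, 75 mm high; origin: centre of the underside
- spray_bottle: bystander: white round bottle, 56 mm across, 130 mm high; origin: centre of the underside
Mind the look-alikes: they are no part of the job. What is shaped like the case_c but yellow is not meant.

How it is judged (in metres and radians):
On the way, in this order (a step that is already met when the one before it is completed fails the run):
1. the case with the check weight stands flat on the scale's pan, let go (((horizontal distance between case_a and scale_pan below 0.03 m and z of case_a in the frame of scale_pan between -0.004 and 0.006 m and angle between case_a's own z axis and vertical below 0.1 rad and contact force between case_a and scale above 3.2 N and contact force between case_a and the fingers below 0.1 N and linear speed of case_a below 0.02 m/s) or (horizontal distance between case_b and scale_pan below 0.03 m and z of case_b in the frame of scale_pan between -0.004 and 0.006 m and angle between case_b's own z axis and vertical below 0.1 rad and contact force between case_b and scale above 3.2 N and contact force between case_b and the fingers below 0.1 N and linear speed of case_b below 0.02 m/s) or (horizontal distance between case_c and scale_pan below 0.03 m and z of case_c in the frame of scale_pan between -0.004 and 0.006 m and angle between case_c's own z axis and vertical below 0.1 rad and contact force between case_c and scale above 3.2 N and contact force between case_c and the fingers below 0.1 N and linear speed of case_c below 0.02 m/s))), for 0.2 s.
2. the bell's plunger is pressed down to its stop (value of joint plunger above 0.0078 m), for 0.05 s.
At the end, for the whole second after the job is handed in: The case holding the weight (over 3.2 N on the scale) stands flat (0.1 rad) on the pan within 30 mm of its centre, let go; the two others lie on the rack's slope against its lip (within 20 mm along x, 13 mm in height, tilted 24 to 36 degrees), any bay; plunger up (2 mm); all at rest ((((horizontal distance between case_a and scale_pan below 0.03 m and z of case_a in the frame of scale_pan between -0.004 and 0.006 m and angle between case_a's own z axis and vertical below 0.1 rad and contact force between case_a and scale above 3.2 N and contact force between case_a and the fingers below 0.1 N and linear speed of case_a below 0.02 m/s) and x of case_b in the frame of rack between -0.02 and 0.02 m and y of case_b in the frame of rack between -0.15 and 0.15 m and z of case_b in the frame of rack between 0.066 and 0.092 m and angle between case_b's own z axis and vertical between 0.42 and 0.63 rad and linear speed of each of case_b, case_c below 0.02 m/s and x of case_c in the frame of rack between -0.02 and 0.02 m and y of case_c in the frame of rack between -0.15 and 0.15 m and z of case_c in the frame of rack between 0.066 and 0.092 m and angle between case_c's own z axis and vertical between 0.42 and 0.63 rad) or ((horizontal distance between case_b and scale_pan below 0.03 m and z of case_b in the frame of scale_pan between -0.004 and 0.006 m and angle between case_b's own z axis and vertical below 0.1 rad and contact force between case_b and scale above 3.2 N and contact force between case_b and the fingers below 0.1 N and linear speed of case_b below 0.02 m/s) and x of case_a in the frame of rack between -0.02 and 0.02 m and y of case_a in the frame of rack between -0.15 and 0.15 m and z of case_a in the frame of rack between 0.066 and 0.092 m and angle between case_a's own z axis and vertical between 0.42 and 0.63 rad and linear speed of each of case_a, case_c below 0.02 m/s and x of case_c in the frame of rack between -0.02 and 0.02 m and y of case_c in the frame of rack between -0.15 and 0.15 m and z of case_c in the frame of rack between 0.066 and 0.092 m and angle between case_c's own z axis and vertical between 0.42 and 0.63 rad) or ((horizontal distance between case_c and scale_pan below 0.03 m and z of case_c in the frame of scale_pan between -0.004 and 0.006 m and angle between case_c's own z axis and vertical below 0.1 rad and contact force between case_c and scale above 3.2 N and contact force between case_c and the fingers below 0.1 N and linear speed of case_c below 0.02 m/s) and x of case_a in the frame of rack between -0.02 and 0.02 m and y of case_a in the frame of rack between -0.15 and 0.15 m and z of case_a in the frame of rack between 0.066 and 0.092 m and angle between case_a's own z axis and vertical between 0.42 and 0.63 rad and linear speed of each of case_a, case_b below 0.02 m/s and x of case_b in the frame of rack between -0.02 and 0.02 m and y of case_b in the frame of rack between -0.15 and 0.15 m and z of case_b in the frame of rack between 0.066 and 0.092 m and angle between case_b's own z axis and vertical between 0.42 and 0.63 rad)) and value of joint plunger below 0.002 m); the robot touches nothing.
It fails at once if a bystander (label roll, tape dispenser, spray bottle) is moved more than 30 mm or knocked over (distance of any of label_roll, tape_dispenser, spray_bottle from where it was at the start of the episode above 0.03 m or angle between any of label_roll, tape_dispenser, spray_bottle's own z axis and vertical above 0.5 rad).
It fails at once if a case is tipped over (angle between any of case_a, case_b, case_c's own z axis and vertical above 1.1 rad).
It also fails if it takes over 58 s, if anything falls off the work surface, if the arm or the gripper's body presses on something with over 40 N, if the wrist force passes 120 N, or if a joint passes its speed limit or range.

## Working session

There is one attempt and no reset: what is moved stays moved. The work goes in short steps, Python scripts to look and compute and a tool call to move; the robot and the scene stay as the last step left them, time stands still between calls to the robot, and variables do not carry over. Pictures are saved under pics/ and viewed, at most 10 in all, crops included, and the job is handed in when it is done.

Besides the shell and the picture viewer there is one more tool, called after "Emit:" by a JSON object that holds its "op" and its "data", one argument or row to a line. send_rows: Moves the arm, as the interface text tells. Shift numbers are shares of 150 mm and turn numbers shares of 90 degrees, none past 1 either way. Its arguments: {"type":"object","properties":{"moves":{"type":"array"},"newtons":{"type":"number"}},"required":["moves"]}

```bash
mkdir -p pics; ls; python3 - <<'E'
from plant import get_state, optics, order
import cv2,numpy as np
np.set_printoptions(precision=4,suppress=True)
print(get_state())
for c in ["scene","top"]:
    d=optics.capture(c); cv2.imwrite(f"pics/{c}0.png",d["img"][:,:,::-1])
    print(c,d["intrinsics"],d["origin"],d["attitude"])
    for n in ["case_a","rack","scale","scale_pan","bell","plunger_top","label_roll","tape_dispenser","spray_bottle"]:
        try: print(n,[(round(o["p"],2),np.round(o["location"],3).tolist()) for o in optics.look_for(c,n)])
        except Exception as e: print(n,e)
E
```

```text
pics
{'time_s': 0.0, 'joints': array([-49.8996,  20.5939,   0.6337,  -0.0195, -70.1356, -16.5079]), 'qd': array([ 0.0167,  0.0394, -0.0243,  0.0503, -0.0229,  0.0812]), 'joint_torque': array([ -0.0016, -58.2718,  29.3047,   6.9969,   0.0068,  -0.0002]), 'tcp_pos': array([ 0.2699, -0.6181,  0.2256]), 'eef_rot': array([ 179.9029,   -0.0097, -156.4142]), 'contact_force': array([0.4893, 0.0408, 0.1612]), 'moment': array([-0.0261,  0.0307, -0.0333]), 'gripper_force': 0.0, 'gripper_width': 0.08754013026796811}
scene [[490.7733   0.     279.8674]
 [  0.     490.7733 213.1209]
 [  0.       0.       1.    ]] [ 1.2545 -0.5788  0.9318] [-133.0147    1.2437   51.0972]
case_a [(0.97, [0.575, 0.057, 0.114]), (0.91, [0.338, 0.325, 0.052]), (0.89, [0.536, 0.148, 0.118]), (0.86, [0.487, 0.257, 0.118]), (0.5, [0.563, -0.133, 0.028])]
rack [(0.89, [0.578, 0.074, 0.092]), (0.59, [0.525, -0.338, 0.041])]
scale [(0.87, [0.523, -0.339, 0.042])]
scale_pan [(0.93, [0.528, -0.337, 0.043])]
bell [(0.9, [0.562, -0.135, 0.029])]
plunger_top [(0.54, [0.55, -0.127, 0.06])]
label_roll [(0.56, [0.379, -0.013, 0.03])
[... 234 characters left out ...]
031  0.9101] [-168.1613    0.186   -94.5326]
case_a [(0.8, [0.33, 0.334, 0.055]), (0.78, [0.551, 0.066, 0.124]), (0.61, [0.465, 0.262, 0.125]), (0.56, [0.508, 0.162, 0.121])]
rack [(0.95, [0.538, 0.172, 0.092]), (0.7, [0.538, -0.121, 0.034])]
scale [(0.61, [0.489, -0.323, 0.041])]
scale_pan [(0.58, [0.491, -0.322, 0.041])]
bell [(0.72, [0.539, -0.122, 0.034]), (0.54, [0.491, -0.321, 0.043]), (0.17, [0.365, -0.006, 0.042])]
plunger_top [(0.42, [0.547, -0.125, 0.064]), (0.28, [0.538, 0.173, 0.091])]
label_roll [(0.82, [0.363, -0.005, 0.039])]
tape_dispenser [(0.62, [0.751, -0.03, 0.017])]
spray_bottle [(0.8, [0.72, -0.222, 0.087]), (0.69, [0.751, -0.032, 0.018]), (0.29, [0.537, 0.171, 0.091])]
```

View pics/scene0.png

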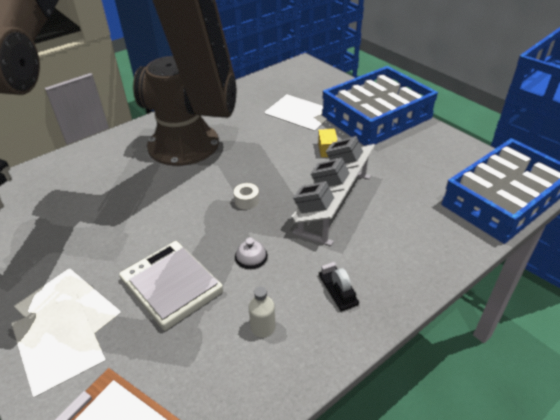

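View pics/top0.png

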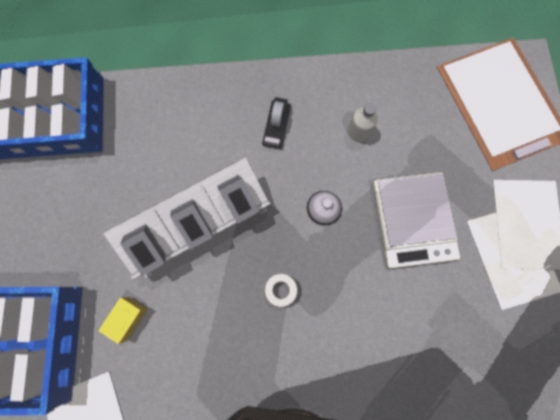

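The grey cases are at (313,197), (329,171) and (344,149) in the scene view, and at (238,198), (190,224) and (143,249) in the top view. The yellow block at scene (327,141) / top (122,320) is the look-alike, so I'm ignoring it. It lies off the rack and is the wrong colour. I'll enlarge the views to confirm this and to measure.

```bash
python3 - <<'E'
import cv2,numpy as np
t=cv2.imread("pics/top0.png");s=cv2.imread("pics/scene0.png")
def crop(im,x,y,w,h,k):
    c=cv2.resize(im[y:y+h,x:x+w],None,fx=k,fy=k,interpolation=cv2.INTER_CUBIC)
    for i in range(0,w,20): cv2.putText(c,str(x+i),(i*k,8),0,.3,(0,255,255),1); cv2.line(c,(i*k,9),(i*k,14),(0,255,255),1)
    for j in range(0,h,20): cv2.putText(c,str(y+j),(0,j*k+4),0,.3,(0,255,255),1)
    return c
a=crop(t,100,150,180,135,4); cv2.imwrite("pics/c1.png",a)
b=np.hstack([crop(s,270,120,115,140,4),crop(s,215,220,60,140,4)]); cv2.imwrite("pics/c2.png",b)
E
```

```text
(no output)
```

View pics/c1.png

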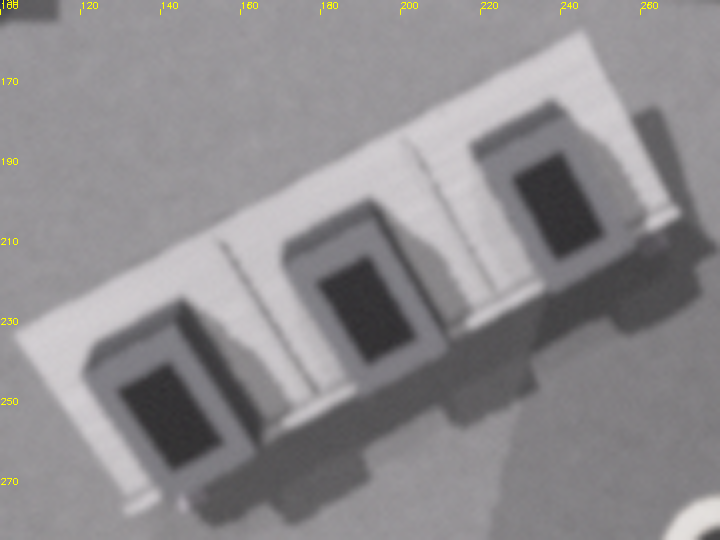

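View pics/c2.png

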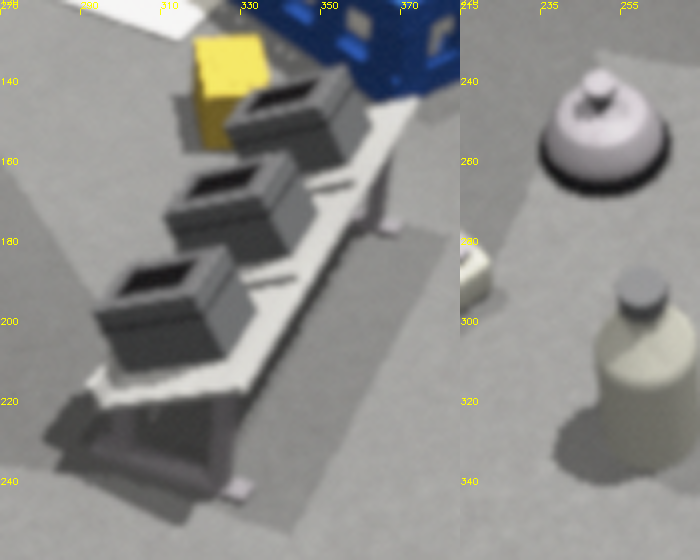

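Confirmed: three grey cases stand on the rack in a row, and the yellow block is on the bench. Next I'll fit the rack, scale and bell poses from the pixels.

```bash
cat > h.py <<'E'
import numpy as np
from scipy.spatial.transform import Rotation as R
from scipy.optimize import least_squares
np.set_printoptions(precision=4,suppress=True)
CAM={"scene":(490.7733,279.8674,213.1209,[1.2545,-.5788,.9318],[-133.0147,1.2437,51.0972]),
"top":(390.9725,276.3254,204.0748,[.3744,-.0031,.9101],[-168.1613,.186,-94.5326])}
def proj(c,P):
    f,cx,cy,o,a=CAM[c]; q=R.from_euler("xyz",a,degrees=True).inv().apply(np.atleast_2d(P)-o)
    return np.c_[f*q[:,0]/q[:,2]+cx,f*q[:,1]/q[:,2]+cy]
def onz(c,uv,z):
    f,cx,cy,o,a=CAM[c]; d=R.from_euler("xyz",a,degrees=True).apply([(uv[0]-cx)/f,(uv[1]-cy)/f,1]); o=np.array(o)
    return o+d*(z-o[2])/d[2]
E
python3 - <<'E'
from h import *
c,s=np.cos(np.pi/6),.5
def lid(y): # HL HR LL LR (left=+y)
    return [np.array([0,y,.08])+np.array([c,0,s])*a*.04+np.array([0,1,0])*b*.026+np.array([-s,0,c])*.052 for a,b in[(1,1),(1,-1),(-1,1),(-1,-1)]]
T=np.array([[88,378],[178,335],[165,500],[258,445],[287,265],[378,222],[365,392],[447,345],[483,160],[570,118],[548,290],[640,240]])/4+[100,150]
TP=np.array(lid(.11)+lid(0)+lid(-.11))
S=np.array([[222,247],[203,300],[118,262],[95,312],[285,152],[270,205],[187,165],[165,213]])/4+[270,120]
SP=np.array(lid(-.11)+lid(0))
def W(p,P): return R.from_euler("z",p[2]).apply(P)+[p[0],p[1],0]
ft=lambda p:(proj("top",W(p,TP))-T).ravel()
fs=lambda p:(proj("scene",W(p,SP))-S).ravel()
for n,f in[("top",ft),("scene",fs),("both",lambda p:np.r_[ft(p),fs(p)])]:
    r=least_squares(f,[.5,.16,-.4],loss="soft_l1"); print(n,r.x,np.degrees(r.x[2]),np.abs(r.fun).mean())
print(np.round(r.fun.reshape(-1,2),1).tolist())
print("bell",onz("scene",(249.5,240),.062),onz("top",(327.5,203),.062))
for q in[(380,180),(441,174),(455,242),(385,249)]: print("pan top",onz("top",q,.043))
for q in[(178,248),(219,286),(168,316),(128,275)]: print("pan scene",onz("scene",q,.043))
E
```

```text
top [0.5292 0.1705 0.4312] 24.708442352966138 0.8701335843788307
scene [0.5287 0.1734 0.4503] 25.80252759482051 1.1964627592399566
both [0.5293 0.171  0.4339] 24.86125971969668 1.0258082112648588
[[-1.8, -0.9], [-0.3, -3.1], [1.0, 0.4], [0.8, 1.5], [-1.2, 0.2], [-0.6, -1.6], [-0.6, 0.7], [1.4, 0.1], [-1.2, 0.0], [-0.2, -1.7], [0.8, 0.3], [-0.3, 0.7], [0.4, 0.1], [-3.0, -0.9], [1.2, 1.1], [-1.5, 0.6], [0.4, -0.0], [-3.1, -2.3], [0.4, 2.2], [-1.7, 0.8]]
bell [ 0.5441 -0.1258  0.062 ] [ 0.5452 -0.1277  0.062 ]
pan top [ 0.5931 -0.2561  0.043 ]
pan top [ 0.5961 -0.3978  0.043 ]
pan top [ 0.4386 -0.4028  0.043 ]
pan top [ 0.4355 -0.2461  0.043 ]
pan scene [ 0.4362 -0.2683  0.043 ]
pan scene [ 0.6015 -0.2565  0.043 ]
pan scene [ 0.5992 -0.3884  0.043 ]
pan scene [ 0.4358 -0.4036  0.043 ]
```

Emit:
{"op": "send_rows", "data": {
  "moves": [
    {"slide":[-0.18,0.17,0],"turn":-0.014,"gripper":0.8},
    {"slide":[-0.36,0.34,0],"turn":-0.014,"gripper":0.8},
    {"slide":[-0.54,0.51,0],"turn":-0.014,"gripper":0.8},
    {"slide":[-0.72,0.68,0],"turn":-0.014,"gripper":0.8},
    {"slide":[-0.9,0.85,0],"turn":-0.014,"gripper":0.8}
  ]
}}

```text
time_s: 1.42
tcp_pos: [0.3431, -0.4462, 0.2266]
eef_rot: [-180.0, 0.0, -155.2]
contact_force: [0.9, 0.2, -0.5]
gripper_width: 0.0705
gripper_force: 0.0
```

Emit:
{"op": "send_rows", "data": {
  "moves": [
    {"slide":[-0.18,0.17,0],"turn":0,"gripper":0.8},
    {"slide":[-0.36,0.34,0],"turn":0,"gripper":0.8},
    {"slide":[-0.54,0.51,0],"turn":0,"gripper":0.8},
    {"slide":[-0.72,0.68,0],"turn":0,"gripper":0.8},
    {"slide":[-0.9,0.85,0],"turn":0,"gripper":0.8}
  ]
}}

```text
time_s: 1.83
tcp_pos: [0.4121, -0.2736, 0.2269]
eef_rot: [-180.0, 0.0, -155.1]
contact_force: [1.5, -0.1, -0.1]
gripper_width: 0.0702
gripper_force: 0.0
```

Emit:
{"op": "send_rows", "data": {
  "moves": [
    {"slide":[-0.18,0.17,0],"turn":0,"gripper":0.8},
    {"slide":[-0.36,0.34,0],"turn":0,"gripper":0.8},
    {"slide":[-0.54,0.51,0],"turn":0,"gripper":0.8},
    {"slide":[-0.72,0.68,0],"turn":0,"gripper":0.8},
    {"slide":[-0.9,0.85,0],"turn":0,"gripper":0.8}
  ]
}}

```text
time_s: 2.25
tcp_pos: [0.481, -0.101, 0.227]
eef_rot: [-180.0, 0.1, -155.1]
contact_force: [0.6, 0.1, 0.8]
gripper_width: 0.0702
gripper_force: 0.0
```

Emit:
{"op": "send_rows", "data": {
  "moves": [
    {"slide":[-0.18,0.17,0],"turn":0,"gripper":0.8},
    {"slide":[-0.36,0.34,0],"turn":0,"gripper":0.8},
    {"slide":[-0.54,0.51,0],"turn":0,"gripper":0.8},
    {"slide":[-0.72,0.68,0],"turn":0,"gripper":0.8},
    {"slide":[-0.9,0.85,0],"turn":0,"gripper":0.8}
  ]
}}

```text
time_s: 2.67
tcp_pos: [0.5499, 0.0716, 0.2269]
eef_rot: [-180.0, 0.0, -155.1]
contact_force: [0.5, -0.2, 0.4]
gripper_width: 0.0704
gripper_force: 0.0
```

```bash
cat >> h.py <<'E'
def rackpt(x,y,z,p=(.5293,.171,.4339)):
    return R.from_euler("z",p[2]).apply([x,y,z])+[p[0],p[1],0]
def need(target,yaw=None):
    from plant import get_state
    s=get_state(); M=R.from_euler("xyz",s["eef_rot"],degrees=True)
    d=M.inv().apply(np.array(target)-s["tcp_pos"])/.15
    t=None if yaw is None else -(((yaw-s["eef_rot"][2])+90)%180-90)/90
    print("t",s["time_s"],"tcp",s["tcp_pos"],s["eef_rot"],"F",s["contact_force"],"w",s["gripper_width"],s["gripper_force"])
    print("need slide",d,"turn",t)
E
python3 - <<'E'
from h import *
from plant import optics
import cv2
need(rackpt(-.013,-.11,.095),24.86)
d=optics.capture("wrist"); cv2.imwrite("pics/w1.png",d["img"][:,:,::-1]); print(d["intrinsics"],d["origin"],d["attitude"])
E
```

```text
t 2.6667 tcp [0.5499 0.0716 0.2269] [-179.9987    0.0431 -155.1279] F [ 0.5232 -0.1725  0.3668] w 0.0704053033168078 0.0
need slide [-0.0667 -0.0741  0.8796] turn 0.00013449706975544965
[[325.1923   0.     284.8817]
 [  0.     325.1923 210.4989]
 [  0.       0.       1.    ]] [0.4866 0.0417 0.3847] [165.0765   0.0324 114.8839]
```

View pics/w1.png

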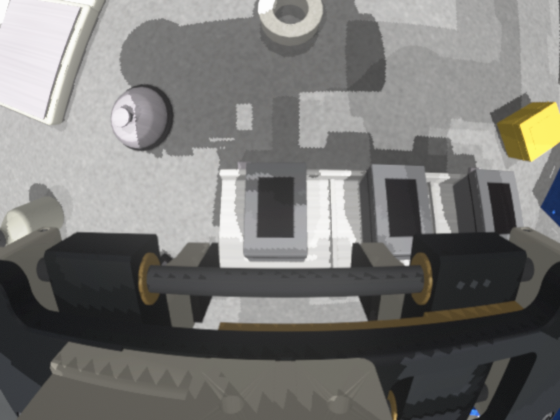

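The wrist view shows the near case's lid centred at about (276,207), squarely aligned with the gripper. The bell is at (125,117). I'll compare the predicted lid corners with these pixels.

```bash
python3 - <<'E'
from h import *
o=np.array([.4866,.0417,.3847]);M=R.from_euler("xyz",[165.0765,.0324,114.8839],degrees=True)
def fe(P):
    q=M.inv().apply(P-o); th=np.arctan2(np.hypot(q[0],q[1]),q[2]); u=q[:2]/np.hypot(q[0],q[1])*th*325.1923
    return u+[284.88,210.5]
c=np.cos(np.pi/6)
for y in(-.11,0):
  for a,b in[(1,1),(1,-1),(-1,1),(-1,-1)]: print(y,a,b,fe(rackpt(a*.04*c-.026,y+b*.026,.08+a*.02+.052*c)))
print("bell",fe(np.array([.545,-.127,.062])))
E
```

```text
-0.11 1 1 [304.2318 256.3097]
-0.11 1 -1 [239.3924 256.027 ]
-0.11 -1 1 [302.8414 163.4326]
-0.11 -1 -1 [242.8246 163.6188]
0 1 1 [431.3829 253.3063]
0 1 -1 [374.606  255.2404]
0 -1 1 [421.7322 166.2443]
0 -1 -1 [368.2303 164.4476]
bell [119.1016 116.5708]
```

Emit:
{"op": "send_rows", "data": {
  "moves": [
    {"slide":[-0.067,-0.06,0.1],"turn":0,"gripper":0.8},
    {"slide":[-0.067,-0.06,0.3],"turn":0,"gripper":0.8},
    {"slide":[-0.067,-0.06,0.5],"turn":0,"gripper":0.8},
    {"slide":[-0.067,-0.06,0.7],"turn":0,"gripper":0.8},
    {"slide":[-0.067,-0.06,0.88],"turn":0,"gripper":0.8}
  ]
}}

```text
time_s: 3.13
tcp_pos: [0.5621, 0.0656, 0.0931]
eef_rot: [180.0, -0.0, -155.1]
contact_force: [0.6, 0.9, 0.3]
gripper_width: 0.0697
gripper_force: 0.0
```

Emit:
{"op": "send_rows", "data": {
  "moves": [
    {"slide":[0,0,0],"turn":0,"gripper":0.8},
    {"slide":[0,0,0],"turn":0,"gripper":0.7},
    {"slide":[0,0,0],"turn":0,"gripper":0.6},
    {"slide":[0,0,0],"turn":0,"gripper":0.5},
    {"slide":[0,0,0],"turn":0,"gripper":0.4}
  ],
  "newtons": 25
}}

```text
time_s: 3.55
tcp_pos: [0.5636, 0.0661, 0.0966]
eef_rot: [-180.0, 0.2, -155.1]
contact_force: [-0.3, -0.0, 3.1]
gripper_width: 0.0518
gripper_force: 24.9
```

```bash
python3 - <<'E'
from h import *
need(rackpt(-.013,-.11,.095),24.86)
E
```

```text
t 3.55 tcp [0.5636 0.0661 0.0966] [-179.9923    0.1895 -155.1349] F [-0.2562 -0.0281  3.1111] w 0.051810187151787784 24.853446031920612
need slide [ 0.0001 -0.0029  0.0106] turn 5.6329489103114206e-05
```

Gripped at 51.8 mm. I'll lift 30 mm, hold, and weigh it.

Emit:
{"op": "send_rows", "data": {
  "moves": [
    {"slide":[0,0,-0.04],"turn":0,"gripper":0.4},
    {"slide":[0,0,-0.08],"turn":0,"gripper":0.4},
    {"slide":[0,0,-0.12],"turn":0,"gripper":0.4},
    {"slide":[0,0,-0.16],"turn":0,"gripper":0.4},
    {"slide":[0,0,-0.2],"turn":0,"gripper":0.4}
  ]
}}

```text
time_s: 3.97
tcp_pos: [0.5626, 0.0657, 0.1256]
eef_rot: [-180.0, 0.0, -155.1]
contact_force: [0.2, -0.2, -1.4]
gripper_width: 0.052
gripper_force: 24.8
```

Emit:
{"op": "send_rows", "data": {
  "moves": [
    {"slide":[0,0,0],"turn":0,"gripper":0.4},
    {"slide":[0,0,0],"turn":0,"gripper":0.4},
    {"slide":[0,0,0],"turn":0,"gripper":0.4},
    {"slide":[0,0,0],"turn":0,"gripper":0.4},
    {"slide":[0,0,0],"turn":0,"gripper":0.4}
  ]
}}

```text
time_s: 4.38
tcp_pos: [0.5622, 0.0656, 0.1241]
eef_rot: [180.0, -0.0, -155.1]
contact_force: [-0.3, 0.5, -3.0]
gripper_width: 0.0517
gripper_force: 24.8
```

```bash
python3 - <<'E'
from h import *
from plant import get_state,optics
import cv2
need(rackpt(-.013,-.11,.095),24.86)
f=[]
for i in range(6):
    d=optics.capture("top"); s=get_state(); f.append(np.r_[s["contact_force"],s["moment"]])
print(np.mean(f,0))
E
```

```text
t 4.3833 tcp [0.5622 0.0656 0.1241] [ 179.9965   -0.046  -155.1475] F [-0.3436  0.5389 -2.9631] w 0.051690031562581326 24.846866293810308
need slide [-0.01   -0.0035  0.1943] turn -8.335630160382203e-05
[-0.2371 -0.0285 -1.1832  0.0099 -0.0055 -0.0109]
```

Mean force is about -1.2 N, so this case is light. I'll put it back and move to the middle case.

Emit:
{"op": "send_rows", "data": {
  "moves": [
    {"slide":[0,0,0.05],"turn":0,"gripper":0.4},
    {"slide":[0,0,0.1],"turn":0,"gripper":0.4},
    {"slide":[0,0,0.15],"turn":0,"gripper":0.4},
    {"slide":[0,0,0.18],"turn":0,"gripper":0.4},
    {"slide":[0,0,0.2],"turn":0,"gripper":0.4}
  ]
}}

```text
time_s: 5.1
tcp_pos: [0.5625, 0.0657, 0.0955]
eef_rot: [-180.0, -0.0, -155.1]
contact_force: [-14.2, 2.4, 37.0]
gripper_width: 0.0517
gripper_force: 25.0
```

Emit:
{"op": "send_rows", "data": {
  "moves": [
    {"slide":[0,0,0],"turn":0,"gripper":0.5},
    {"slide":[0,0,0],"turn":0,"gripper":0.6},
    {"slide":[0,0,0],"turn":0,"gripper":0.7},
    {"slide":[0,0,0],"turn":0,"gripper":0.8},
    {"slide":[0,0,0],"turn":0,"gripper":0.8}
  ]
}}

```text
time_s: 5.52
tcp_pos: [0.5624, 0.0656, 0.0942]
eef_rot: [-180.0, -0.0, -155.1]
contact_force: [0.2, 0.3, -0.2]
gripper_width: 0.0665
gripper_force: 0.0
```

Emit:
{"op": "send_rows", "data": {
  "moves": [
    {"slide":[0,0,-0.15],"turn":0,"gripper":0.8},
    {"slide":[0,0,-0.3],"turn":0,"gripper":0.8},
    {"slide":[0,0,-0.45],"turn":0,"gripper":0.8},
    {"slide":[0,0,-0.57],"turn":0,"gripper":0.8},
    {"slide":[0,0,-0.57],"turn":0,"gripper":0.8}
  ]
}}

```text
time_s: 5.93
tcp_pos: [0.5646, 0.0662, 0.1839]
eef_rot: [-179.9, 0.3, -155.1]
contact_force: [0.7, 0.1, 0.7]
gripper_width: 0.07
gripper_force: 0.0
```

Emit:
{"op": "send_rows", "data": {
  "moves": [
    {"slide":[0,0.15,0],"turn":0,"gripper":0.8},
    {"slide":[0,0.3,0],"turn":0,"gripper":0.8},
    {"slide":[0,0.45,0],"turn":0,"gripper":0.8},
    {"slide":[0,0.6,0],"turn":0,"gripper":0.8},
    {"slide":[0,0.73,0],"turn":0,"gripper":0.8}
  ]
}}

```text
time_s: 6.35
tcp_pos: [0.5156, 0.1659, 0.1794]
eef_rot: [180.0, -0.0, -155.2]
contact_force: [-0.1, -0.1, 0.4]
gripper_width: 0.0702
gripper_force: 0.0
```

```bash
python3 - <<'E'
from h import *
from plant import get_state,optics
import cv2
need(rackpt(-.013,0.001,.095),24.86)
d=optics.capture("wrist"); cv2.imwrite("pics/w2.png",d["img"][:,:,::-1])
E
```

```text
t 6.35 tcp [0.5156 0.1659 0.1794] [ 179.9993   -0.0423 -155.1556] F [-0.1337 -0.0836  0.4075] w 0.07015705096311134 0.0
need slide [-0.0108 -0.0007  0.5626] turn -0.00017281899249610433
```

View pics/w2.png

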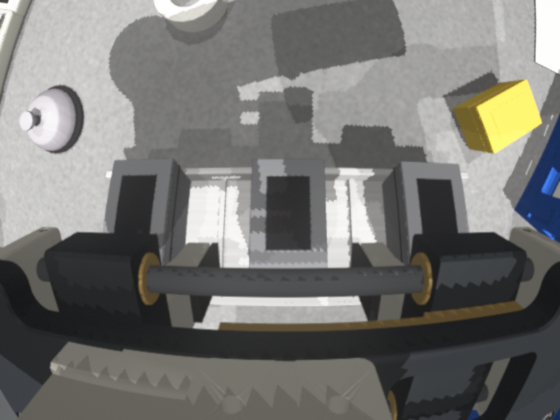

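The wrist view shows the middle case centred at (289,210). The first case is back in its bay against the lip at (140,200), and the third is at (433,205). Gripping the middle one.

Emit:
{"op": "send_rows", "data": {
  "moves": [
    {"slide":[-0.01,0,0.13],"turn":0,"gripper":0.8},
    {"slide":[-0.01,0,0.26],"turn":0,"gripper":0.8},
    {"slide":[-0.01,0,0.39],"turn":0,"gripper":0.8},
    {"slide":[-0.01,0,0.5],"turn":0,"gripper":0.8},
    {"slide":[-0.01,0,0.56],"turn":0,"gripper":0.8}
  ]
}}

```text
time_s: 6.82
tcp_pos: [0.5166, 0.165, 0.0935]
eef_rot: [-180.0, -0.2, -155.2]
contact_force: [0.4, 1.2, -0.5]
gripper_width: 0.0705
gripper_force: 0.0
```

Emit:
{"op": "send_rows", "data": {
  "moves": [
    {"slide":[0,0,0],"turn":0,"gripper":0.8},
    {"slide":[0,0,0],"turn":0,"gripper":0.7},
    {"slide":[0,0,0],"turn":0,"gripper":0.6},
    {"slide":[0,0,0],"turn":0,"gripper":0.5},
    {"slide":[0,0,0],"turn":0,"gripper":0.4}
  ],
  "newtons": 30
}}

```text
time_s: 7.23
tcp_pos: [0.5179, 0.166, 0.0968]
eef_rot: [180.0, 0.1, -155.2]
contact_force: [-0.3, 1.5, 0.3]
gripper_width: 0.0517
gripper_force: 29.8
```

Emit:
{"op": "send_rows", "data": {
  "moves": [
    {"slide":[0,0,-0.04],"turn":0,"gripper":0.4},
    {"slide":[0,0,-0.08],"turn":0,"gripper":0.4},
    {"slide":[0,0,-0.12],"turn":0,"gripper":0.4},
    {"slide":[0,0,-0.16],"turn":0,"gripper":0.4},
    {"slide":[0,0,-0.2],"turn":0,"gripper":0.4}
  ]
}}

```text
time_s: 7.65
tcp_pos: [0.5178, 0.1656, 0.1268]
eef_rot: [180.0, 0.0, -155.2]
contact_force: [-0.0, 0.1, -5.7]
gripper_width: 0.0521
gripper_force: 29.8
```

Emit:
{"op": "send_rows", "data": {
  "moves": [
    {"slide":[0,0,0],"turn":0,"gripper":0.4},
    {"slide":[0,0,0],"turn":0,"gripper":0.4},
    {"slide":[0,0,0],"turn":0,"gripper":0.4},
    {"slide":[0,0,0],"turn":0,"gripper":0.4},
    {"slide":[0,0,0],"turn":0,"gripper":0.4}
  ]
}}

```text
time_s: 8.07
tcp_pos: [0.5176, 0.1655, 0.1257]
eef_rot: [-180.0, -0.0, -155.1]
contact_force: [0.1, -0.2, -6.0]
gripper_width: 0.052
gripper_force: 29.8
```

```bash
python3 - <<'E'
from h import *
from plant import get_state,optics
import cv2
need(rackpt(-.013,0,.095),24.86)
f=[]
for i in range(6):
    d=optics.capture("top"); s=get_state(); f.append(np.r_[s["contact_force"],s["moment"]])
print(np.mean(f,0))
E
```

```text
t 8.0667 tcp [0.5176 0.1655 0.1257] [-179.9952   -0.043  -155.1498] F [ 0.0772 -0.2333 -5.9858] w 0.05200611096384817 29.81171957217157
need slide [0.0001 0.0002 0.2045] turn -0.00010885282924151498
[ 0.2257 -0.1874 -5.3393 -0.004  -0.003   0.0059]
```

The middle case weighs about 5.3 N, so it's the heavy one. Carrying it to the scale.

Emit:
{"op": "send_rows", "data": {
  "moves": [
    {"slide":[0,0,-0.1],"turn":0,"gripper":0.4},
    {"slide":[0,0,-0.25],"turn":0,"gripper":0.4},
    {"slide":[0,0,-0.4],"turn":0,"gripper":0.4},
    {"slide":[0,0,-0.53],"turn":0,"gripper":0.4},
    {"slide":[0,0,-0.6],"turn":0,"gripper":0.4}
  ]
}}

```text
time_s: 8.78
tcp_pos: [0.5187, 0.1661, 0.2187]
eef_rot: [180.0, 0.2, -155.1]
contact_force: [1.1, 0.5, -5.0]
gripper_width: 0.0521
gripper_force: 29.8
```

Emit:
{"op": "send_rows", "data": {
  "moves": [
    {"slide":[0.04,-0.1,0],"turn":0,"gripper":0.4},
    {"slide":[0.1,-0.24,0],"turn":0,"gripper":0.4},
    {"slide":[0.18,-0.4,0],"turn":0,"gripper":0.4},
    {"slide":[0.26,-0.57,0],"turn":0,"gripper":0.4},
    {"slide":[0.34,-0.74,0],"turn":0,"gripper":0.4}
  ]
}}

```text
time_s: 9.2
tcp_pos: [0.5176, 0.0425, 0.2155]
eef_rot: [180.0, -0.0, -155.1]
contact_force: [1.1, -0.4, -5.6]
gripper_width: 0.0522
gripper_force: 29.8
```

Emit:
{"op": "send_rows", "data": {
  "moves": [
    {"slide":[0.07,-0.15,0],"turn":0,"gripper":0.4},
    {"slide":[0.14,-0.3,0],"turn":0,"gripper":0.4},
    {"slide":[0.2,-0.45,0],"turn":0,"gripper":0.4},
    {"slide":[0.27,-0.6,0],"turn":0,"gripper":0.4},
    {"slide":[0.34,-0.74,0],"turn":0,"gripper":0.4}
  ]
}}

```text
time_s: 9.62
tcp_pos: [0.5181, -0.0799, 0.2155]
eef_rot: [180.0, -0.0, -155.2]
contact_force: [0.5, 1.2, -4.6]
gripper_width: 0.0523
gripper_force: 29.8
```

Emit:
{"op": "send_rows", "data": {
  "moves": [
    {"slide":[0.07,-0.15,0],"turn":0,"gripper":0.4},
    {"slide":[0.14,-0.3,0],"turn":0,"gripper":0.4},
    {"slide":[0.2,-0.45,0],"turn":0,"gripper":0.4},
    {"slide":[0.27,-0.6,0],"turn":0,"gripper":0.4},
    {"slide":[0.34,-0.74,0],"turn":0,"gripper":0.4}
  ]
}}

```text
time_s: 10.03
tcp_pos: [0.5186, -0.202, 0.2154]
eef_rot: [180.0, -0.0, -155.2]
contact_force: [-0.1, -0.2, -4.3]
gripper_width: 0.0521
gripper_force: 29.8
```

Emit:
{"op": "send_rows", "data": {
  "moves": [
    {"slide":[0.08,-0.17,0],"turn":0,"gripper":0.4},
    {"slide":[0.16,-0.34,0],"turn":0,"gripper":0.4},
    {"slide":[0.24,-0.5,0],"turn":0,"gripper":0.4},
    {"slide":[0.3,-0.64,0],"turn":0,"gripper":0.4},
    {"slide":[0.34,-0.74,0],"turn":0,"gripper":0.4}
  ]
}}

```text
time_s: 10.45
tcp_pos: [0.5187, -0.3248, 0.2151]
eef_rot: [180.0, -0.1, -155.2]
contact_force: [0.3, 1.6, -6.1]
gripper_width: 0.0518
gripper_force: 29.8
```

```bash
python3 - <<'E'
from h import *
from plant import get_state,optics
import cv2
need([.522,-.3235,.085])
d=optics.capture("wrist"); e=optics.capture("scene"); cv2.imwrite("pics/w3.png",cv2.resize(np.hstack([d["img"],e["img"]])[:,:,::-1],(800,300),interpolation=cv2.INTER_AREA))
E
```

```text
t 10.45 tcp [ 0.5187 -0.3248  0.2151] [ 179.9563   -0.0529 -155.2157] F [ 0.2832  1.5734 -6.0619] w 0.0518159619101641 29.81167495250702
need slide [-0.0244 -0.0017  0.8673] turn None
```

View pics/w3.png

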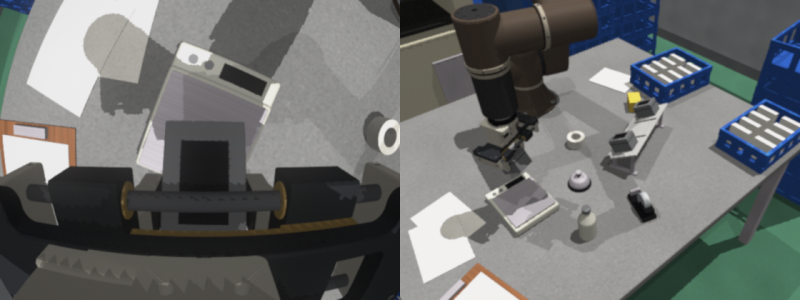

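The wrist view shows the case still held and tilted over the pan. The other two cases are in the rack. Lowering now.

Emit:
{"op": "send_rows", "data": {
  "moves": [
    {"slide":[-0.024,0,0.18],"turn":0,"gripper":0.4},
    {"slide":[-0.024,0,0.38],"turn":0,"gripper":0.4},
    {"slide":[-0.024,0,0.58],"turn":0,"gripper":0.4},
    {"slide":[-0.024,0,0.76],"turn":0,"gripper":0.4},
    {"slide":[-0.024,0,0.86],"turn":0,"gripper":0.4}
  ]
}}

```text
time_s: 10.97
tcp_pos: [0.5204, -0.32, 0.0831]
eef_rot: [179.8, -0.2, -155.2]
contact_force: [-0.6, 0.6, -5.5]
gripper_width: 0.0517
gripper_force: 29.8
```

Emit:
{"op": "send_rows", "data": {
  "moves": [
    {"slide":[0,0,0],"turn":0,"gripper":0.4},
    {"slide":[0,0,0.02],"turn":0,"gripper":0.4},
    {"slide":[0,0,0.04],"turn":0,"gripper":0.4},
    {"slide":[0,0,0.06],"turn":0,"gripper":0.4},
    {"slide":[0,0,0.07],"turn":0,"gripper":0.4}
  ],
  "newtons": 12
}}

```text
time_s: 11.38
tcp_pos: [0.5249, -0.3215, 0.0793]
eef_rot: [-179.8, 0.2, -155.1]
contact_force: [0.5, 8.5, 11.8]
gripper_width: 0.0519
gripper_force: 12.0
```

Emit:
{"op": "send_rows", "data": {
  "moves": [
    {"slide":[0,0,0.02],"turn":0,"gripper":0.4},
    {"slide":[0,0,0.04],"turn":0,"gripper":0.4},
    {"slide":[0,0,0.06],"turn":0,"gripper":0.4},
    {"slide":[0,0,0.07],"turn":0,"gripper":0.4},
    {"slide":[0,0,0.08],"turn":0,"gripper":0.4}
  ]
}}

```text
time_s: 11.8
tcp_pos: [0.5279, -0.3211, 0.0694]
eef_rot: [-179.6, 0.5, -155.0]
contact_force: [5.0, 10.3, 13.3]
gripper_width: 0.0523
gripper_force: 12.0
```

```bash
python3 - <<'E'
from h import *
from plant import get_state,optics
import cv2
need([.522,-.3235,.062])
d=optics.capture("wrist"); e=optics.capture("scene"); cv2.imwrite("pics/w4.png",np.hstack([cv2.resize(d["img"],(400,300)),cv2.resize(e["img"][180:330,60:260],(400,300),interpolation=cv2.INTER_CUBIC)])[:,:,::-1])
E
```

```text
t 11.8 tcp [ 0.5279 -0.3211  0.0694] [-179.6215    0.5129 -155.0438] F [ 4.9598 10.3192 13.2604] w 0.052305583286414 12.012903378345072
need slide [0.0428 0.0027 0.0488] turn None
```

View pics/w4.png

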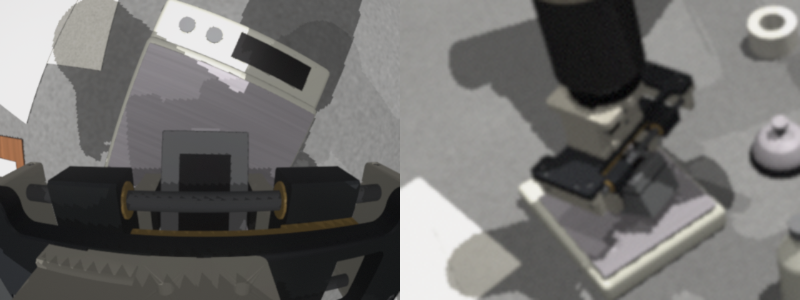

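The case is partly rotated, with its low edge on the pan. I'll lighten the grip and lower a little more.

Emit:
{"op": "send_rows", "data": {
  "moves": [
    {"slide":[0,0,0.0],"turn":0,"gripper":0.4},
    {"slide":[0,0,0.01],"turn":0,"gripper":0.4},
    {"slide":[0,0,0.02],"turn":0,"gripper":0.4},
    {"slide":[0,0,0.03],"turn":0,"gripper":0.4},
    {"slide":[0,0,0.03],"turn":0,"gripper":0.4}
  ],
  "newtons": 4
}}

```text
time_s: 12.32
tcp_pos: [0.5262, -0.3218, 0.063]
eef_rot: [-179.7, 0.3, -155.1]
contact_force: [3.3, 0.6, 0.1]
gripper_width: 0.0521
gripper_force: 4.0
```

```bash
python3 - <<'E'
from h import *
from plant import get_state,optics
import cv2
need([.522,-.3235,.062])
d=optics.capture("wrist"); cv2.imwrite("pics/w5.png",d["img"][150:350,150:400,::-1])
E
```

```text
t 12.3167 tcp [ 0.5262 -0.3218  0.063 ] [-179.7093    0.3383 -155.078 ] F [3.2648 0.6488 0.0693] w 0.05213203982590764 3.9827364636585116
need slide [0.0301 0.0018 0.0063] turn None
```

Emit:
{"op": "send_rows", "data": {
  "moves": [
    {"slide":[0,0,0],"turn":0,"gripper":0.6},
    {"slide":[0,0,0],"turn":0,"gripper":0.65},
    {"slide":[0,0,0],"turn":0,"gripper":0.7},
    {"slide":[0,0,0],"turn":0,"gripper":0.8},
    {"slide":[0,0,0],"turn":0,"gripper":0.8}
  ]
}}

```text
time_s: 12.78
tcp_pos: [0.5221, -0.3216, 0.06]
eef_rot: [180.0, -0.0, -155.2]
contact_force: [-0.5, 0.5, 0.5]
gripper_width: 0.0677
gripper_force: 0.0
```

Emit:
{"op": "send_rows", "data": {
  "moves": [
    {"slide":[0,0,-0.1],"turn":0,"gripper":0.8},
    {"slide":[0,0,-0.3],"turn":0,"gripper":0.8},
    {"slide":[0,0,-0.5],"turn":0,"gripper":0.8},
    {"slide":[0,0,-0.7],"turn":0,"gripper":0.8},
    {"slide":[0,0,-0.9],"turn":0,"gripper":0.8}
  ]
}}

```text
time_s: 13.2
tcp_pos: [0.5219, -0.3215, 0.1963]
eef_rot: [180.0, -0.0, -155.2]
contact_force: [1.0, 1.3, -0.6]
gripper_width: 0.0698
gripper_force: 0.0
```

```bash
python3 - <<'E'
from h import *
from plant import get_state,optics
import cv2
need([.545,-.127,.2])
d=optics.capture("wrist"); print(d["origin"],d["attitude"])
t=optics.capture("top")
print([(o["p"],o["location"]) for o in optics.look_for("top","case_a")])
t=cv2.resize(t["img"][140:290,80:480],(800,300),interpolation=cv2.INTER_CUBIC)
w=cv2.resize(d["img"],(400,300));e=optics.capture("scene"); e=cv2.resize(e["img"][180:330,100:300],(400,300),interpolation=cv2.INTER_CUBIC)
cv2.imwrite("pics/w6.png",np.vstack([t,np.hstack([w,e])])[:,:,::-1])
E
```

```text
t 13.2 tcp [ 0.5219 -0.3215  0.1963] [ 179.97     -0.0487 -155.1573] F [ 1.0494  1.2504 -0.5632] w 0.06982339023958103 0.0
need slide [-0.6844  1.1119 -0.0248] turn None
[ 0.4589 -0.3513  0.3542] [165.1693   0.0004 114.8507]
[(0.94, [0.4652, 0.2623, 0.125]), (0.83, [0.5505, 0.0619, 0.1264]), (0.79, [0.3301, 0.3354, 0.0506])]
```

View pics/w6.png

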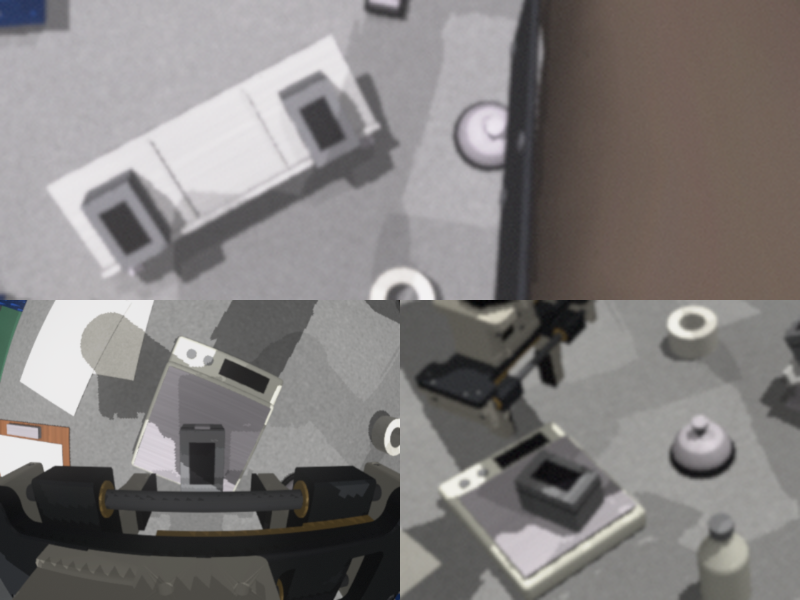

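The case stands flat on the pan. In the scene crop its lid centre is at about (560,483), i.e. scene (180,271.5), a bit towards the bell side. Both light cases lie in their bays. Next I'll compute the offset from the pan centre.

```bash
python3 - <<'E'
from h import *
print("lid scene",onz("scene",(180,271.5),.095),onz("scene",(180,273.5),.095))
# pan corners in fresh scene crop
P=[onz("scene",((x-400)/2+100,(y-300)/2+180),.043) for x,y in[(475,490),(567,430),(640,510),(535,585)]];print(np.array(P),np.mean(P,0))
from plant import optics
e=optics.capture("scene");print([(o["p"],o["location"]) for o in optics.look_for("scene","case_a")],[(o["p"],o["location"]) for o in optics.look_for("scene","scale_pan")])
# wrist: lid pixels
o=np.array([.4589,-.3513,.3542]);M=R.from_euler("xyz",[165.1693,0,114.8507],degrees=True)
def ray(u,v,z):
    p=np.array([u-284.88,v-210.5]);r=np.hypot(*p);t=r/325.1923
    d=M.apply(np.r_[p/r*np.sin(t),np.cos(t)]);return o+d*(z-o[2])/d[2]
print("wrist lid -x edge mid",ray(202*1.4,(430-300)*1.4,.095), ray(182*1.4,130*1.4,.095),ray(223*1.4,130*1.4,.095))
E
```

```text
lid scene [ 0.5495 -0.3195  0.095 ] [ 0.5546 -0.3225  0.095 ]
[[ 0.4503 -0.3862  0.043 ]
 [ 0.4362 -0.2525  0.043 ]
 [ 0.6006 -0.2531  0.043 ]
 [ 0.6133 -0.3976  0.043 ]] [ 0.5251 -0.3223  0.043 ]
[(0.88, [0.4807, 0.2554, 0.1144]), (0.82, [0.337, 0.325, 0.0497]), (0.61, [0.5564, -0.33, 0.0948])] [(0.66, [0.5397, -0.3556, 0.0411])]
wrist lid -x edge mid [ 0.5003 -0.334   0.095 ] [ 0.5097 -0.3546  0.095 ] [ 0.4902 -0.3124  0.095 ]
```

The case sits roughly 20–35 mm off centre, too close to the 30 mm limit. I'll move the arm clear and measure properly.

Emit:
{"op": "send_rows", "data": {
  "moves": [
    {"slide":[-0.08,0.15,0],"turn":0,"gripper":0.8},
    {"slide":[-0.16,0.3,0],"turn":0,"gripper":0.8},
    {"slide":[-0.24,0.45,0],"turn":0,"gripper":0.8},
    {"slide":[-0.32,0.6,0],"turn":0,"gripper":0.8},
    {"slide":[-0.4,0.75,0],"turn":0,"gripper":0.8}
  ]
}}

```text
time_s: 13.97
tcp_pos: [0.529, -0.1931, 0.1937]
eef_rot: [179.9, -0.1, -155.2]
contact_force: [1.0, -0.1, -0.8]
gripper_width: 0.0701
gripper_force: 0.0
```

Emit:
{"op": "send_rows", "data": {
  "moves": [
    {"slide":[-0.08,0.15,0],"turn":0,"gripper":0.8},
    {"slide":[-0.16,0.3,0],"turn":0,"gripper":0.8},
    {"slide":[-0.24,0.45,0],"turn":0,"gripper":0.8},
    {"slide":[-0.32,0.6,0],"turn":0,"gripper":0.8},
    {"slide":[-0.4,0.75,0],"turn":0,"gripper":0.8}
  ]
}}

```text
time_s: 14.38
tcp_pos: [0.5361, -0.0658, 0.1938]
eef_rot: [180.0, -0.1, -155.2]
contact_force: [0.3, 0.2, -0.6]
gripper_width: 0.0698
gripper_force: 0.0
```

Emit:
{"op": "send_rows", "data": {
  "moves": [
    {"slide":[-0.08,0.15,0],"turn":0,"gripper":0.8},
    {"slide":[-0.16,0.3,0],"turn":0,"gripper":0.8},
    {"slide":[-0.24,0.45,0],"turn":0,"gripper":0.8},
    {"slide":[-0.32,0.6,0],"turn":0,"gripper":0.8},
    {"slide":[-0.4,0.75,0],"turn":0,"gripper":0.8}
  ]
}}

```text
time_s: 14.8
tcp_pos: [0.5433, 0.0615, 0.1938]
eef_rot: [180.0, -0.1, -155.1]
contact_force: [0.1, -0.3, -0.2]
gripper_width: 0.0702
gripper_force: 0.0
```

```bash
python3 - <<'E'
from h import *
from plant import get_state,optics
import cv2
print(get_state()["tcp_pos"])
for c,(x,y,w,h) in{"top":(340,150,140,140),"scene":(110,225,125,110)}.items():
    d=optics.capture(c);g=cv2.cvtColor(d["img"],cv2.COLOR_RGB2GRAY); cv2.imwrite(f"pics/{c}7.png",d["img"][:,:,::-1])
    for n in("case_a","scale_pan"): print(c,n,[(round(o["p"],2),np.round(o["location"],3).tolist()) for o in optics.look_for(c,n)])
    for th in(55,70,85):
        n,l,st,ce=cv2.connectedComponentsWithStats((g[y:y+h,x:x+w]<th).astype(np.uint8))
        for i in range(1,n):
            if st[i,4]>30: print(c,th,st[i],ce[i]+[x,y],onz(c,ce[i]+[x,y],.095))
a=cv2.resize(cv2.imread("pics/top7.png")[150:290,340:480],(560,560),interpolation=cv2.INTER_CUBIC)
cv2.imwrite("pics/p.png",a)
E
```

```text
[0.5433 0.0615 0.1938]
top case_a [(0.93, [0.532, -0.309, 0.092]), (0.73, [0.53, 0.052, 0.115]), (0.73, [0.467, 0.264, 0.127]), (0.63, [0.33, 0.333, 0.054])]
top scale_pan [(0.78, [0.474, -0.318, 0.043])]
top 70 [ 69  35  20  23 224] [418.2589 195.9018] [ 0.5385 -0.3177  0.095 ]
top 70 [ 59 101  27  10 175] [412.0914 255.7029] [ 0.4137 -0.2855  0.095 ]
top 85 [ 68  34  21  24 263] [418.3536 195.9125] [ 0.5385 -0.3179  0.095 ]
top 85 [ 54  39  22  31 198] [404.5354 204.3737] [ 0.5225 -0.2858  0.095 ]
top 85 [ 58 101  29  11 216] [411.9815 255.7037] [ 0.4137 -0.2853  0.095 ]
scene case_a [(0.95, [0.552, -0.33, 0.098]), (0.87, [0.577, 0.053, 0.114]), (0.49, [0.351, 0.307, 0.05])]
scene scale_pan [(0.9, [0.539, -0.357, 0.041])]
scene 55 [ 39  23  23  15 106] [160.0283 254.8585] [ 0.4761 -0.3294  0.095 ]
scene 55 [ 57  36  22  14 175] [177.7429 267.4   ] [ 0.5358 -0.3173  0.095 ]
scene 55 [ 50  49  37  19 214] [175.5374 282.9299] [ 0.5716 -0.3437  0.095 ]
scene 70 [ 38  22  25  16 126] [160.2222 254.7302] [ 0.476  -0.3289  0.095 ]
scene 70 [ 57  36  23  14 194] [177.8299 267.299 ] [ 0.5356 -0.317   0.095 ]
scene 70 [ 49  45  42  25 473] [180.5751 282.9091] [ 0.5786 -0.3352  0.095 ]
scene 85 [ 38  22  25  17 138] [160.1377 254.8188] [ 0.4762 -0.3292  0.095 ]
scene 85 [ 56  35  24  15 212] [177.6651 267.3538] [ 0.5355 -0.3173  0.095 ]
scene 85 [ 49  44  42  27 543] [180.6759 282.7937] [ 0.5785 -0.3348  0.095 ]
```

View pics/p.png

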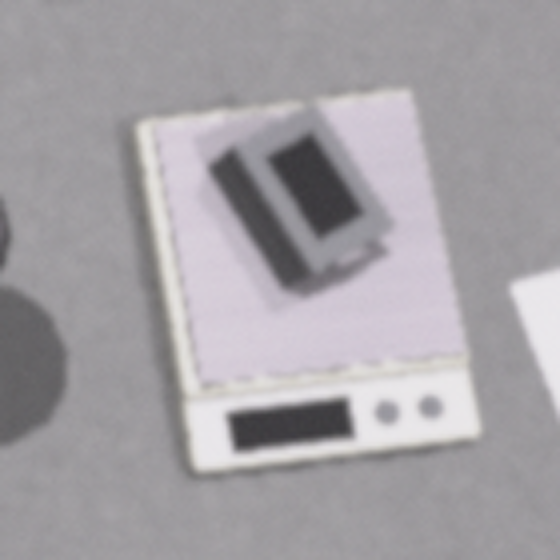

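The top crop shows the lid centre at (418,196), which both cameras put at (0.537, -0.317). The pan centre is about (0.518, -0.328), so the case is some 22 mm off. I'll regrasp and centre it.

Emit:
{"op": "send_rows", "data": {
  "moves": [
    {"slide":[0.07,-0.15,0],"turn":0,"gripper":0.8},
    {"slide":[0.15,-0.3,0],"turn":0,"gripper":0.8},
    {"slide":[0.22,-0.45,0],"turn":0,"gripper":0.8},
    {"slide":[0.3,-0.6,0],"turn":0,"gripper":0.8},
    {"slide":[0.366,-0.757,0],"turn":0,"gripper":0.8}
  ]
}}

```text
time_s: 15.52
tcp_pos: [0.5411, -0.0678, 0.1949]
eef_rot: [180.0, -0.0, -155.2]
contact_force: [1.0, 0.1, 0.0]
gripper_width: 0.0697
gripper_force: 0.0
```

Emit:
{"op": "send_rows", "data": {
  "moves": [
    {"slide":[0.07,-0.15,0],"turn":0,"gripper":0.8},
    {"slide":[0.15,-0.3,0],"turn":0,"gripper":0.8},
    {"slide":[0.22,-0.45,0],"turn":0,"gripper":0.8},
    {"slide":[0.3,-0.6,0],"turn":0,"gripper":0.8},
    {"slide":[0.366,-0.757,0],"turn":0,"gripper":0.8}
  ]
}}

```text
time_s: 15.93
tcp_pos: [0.5387, -0.194, 0.1949]
eef_rot: [180.0, -0.0, -155.2]
contact_force: [0.8, 0.8, -0.3]
gripper_width: 0.0703
gripper_force: 0.0
```

Emit:
{"op": "send_rows", "data": {
  "moves": [
    {"slide":[0.07,-0.15,0],"turn":0,"gripper":0.8},
    {"slide":[0.15,-0.3,0],"turn":0,"gripper":0.8},
    {"slide":[0.22,-0.45,0],"turn":0,"gripper":0.8},
    {"slide":[0.3,-0.6,0],"turn":0,"gripper":0.8},
    {"slide":[0.366,-0.757,0],"turn":0,"gripper":0.8}
  ]
}}

```text
time_s: 16.35
tcp_pos: [0.5364, -0.3201, 0.1948]
eef_rot: [180.0, -0.0, -155.2]
contact_force: [0.1, -0.4, -0.2]
gripper_width: 0.0697
gripper_force: 0.0
```

```bash
python3 - <<'E'
from h import *
from plant import optics
need([.537,-.317,.056],24.86)
P=np.array([[155,125],[412,92],[465,358],[203,385]])/4+[340,150]
Q=np.array([onz("top",p,.043) for p in P]);print(Q,Q.mean(0))
M=R.from_euler("z",-155.15,degrees=True)*R.from_euler("x",180,degrees=True)
print("shift",M.inv().apply(np.r_[(Q.mean(0)*.5+.5*np.array([.517,-.327,0]))[:2]-[.537,-.317],0])/.15)
E
```

```text
t 16.35 tcp [ 0.5364 -0.3201  0.1948] [ 179.9735   -0.0276 -155.2373] F [ 0.105  -0.3864 -0.1811] w 0.06973256699570582 0.0
need slide [-0.0126  0.0166  0.9255] turn -0.0010810613515622612
[[ 0.5904 -0.2529  0.043 ]
 [ 0.5981 -0.4027  0.043 ]
 [ 0.4439 -0.4066  0.043 ]
 [ 0.4405 -0.2596  0.043 ]] [ 0.5182 -0.3305  0.043 ]
shift [ 0.1502 -0.0166 -0.    ]
```

Now descend, close, lift 3 mm, shift 22 mm along tool x, lower and release.

Emit:
{"op": "send_rows", "data": {
  "moves": [
    {"slide":[-0.013,0.017,0.18],"turn":0,"gripper":0.8},
    {"slide":[-0.013,0.017,0.38],"turn":0,"gripper":0.8},
    {"slide":[-0.013,0.017,0.58],"turn":0,"gripper":0.8},
    {"slide":[-0.013,0.017,0.78],"turn":0,"gripper":0.8},
    {"slide":[-0.013,0.017,0.92],"turn":0,"gripper":0.8}
  ]
}}

```text
time_s: 16.77
tcp_pos: [0.5362, -0.3154, 0.0541]
eef_rot: [179.9, -0.1, -155.3]
contact_force: [-0.3, 0.8, 0.0]
gripper_width: 0.0698
gripper_force: 0.0
```

Emit:
{"op": "send_rows", "data": {
  "moves": [
    {"slide":[0,0,0],"turn":0,"gripper":0.8},
    {"slide":[0,0,0],"turn":0,"gripper":0.7},
    {"slide":[0,0,0],"turn":0,"gripper":0.6},
    {"slide":[0,0,0],"turn":0,"gripper":0.5},
    {"slide":[0,0,0],"turn":0,"gripper":0.4}
  ],
  "newtons": 25
}}

```text
time_s: 17.18
tcp_pos: [0.5396, -0.3154, 0.0591]
eef_rot: [-179.9, 0.1, -155.1]
contact_force: [0.3, -1.7, 3.8]
gripper_width: 0.0522
gripper_force: 25.0
```

Emit:
{"op": "send_rows", "data": {
  "moves": [
    {"slide":[0,0,-0.03],"turn":0,"gripper":0.4},
    {"slide":[0.05,-0.005,-0.04],"turn":0,"gripper":0.4},
    {"slide":[0.1,-0.01,-0.04],"turn":0,"gripper":0.4},
    {"slide":[0.15,-0.017,-0.04],"turn":0,"gripper":0.4},
    {"slide":[0.15,-0.017,-0.03],"turn":0,"gripper":0.4}
  ]
}}

```text
time_s: 17.6
tcp_pos: [0.517, -0.327, 0.0614]
eef_rot: [179.9, -0.0, -155.2]
contact_force: [0.8, 1.2, -5.1]
gripper_width: 0.0517
gripper_force: 25.0
```

Emit:
{"op": "send_rows", "data": {
  "moves": [
    {"slide":[0,0,0.01],"turn":0,"gripper":0.4},
    {"slide":[0,0,0.02],"turn":0,"gripper":0.4},
    {"slide":[0,0,0.03],"turn":0,"gripper":0.4},
    {"slide":[0,0,0.03],"turn":0,"gripper":0.4},
    {"slide":[0,0,0.03],"turn":0,"gripper":0.4}
  ]
}}

```text
time_s: 18.02
tcp_pos: [0.5186, -0.3268, 0.059]
eef_rot: [-180.0, -0.0, -155.1]
contact_force: [-7.6, 2.7, 13.9]
gripper_width: 0.0518
gripper_force: 25.0
```

Emit:
{"op": "send_rows", "data": {
  "moves": [
    {"slide":[0,0,0],"turn":0,"gripper":0.6},
    {"slide":[0,0,0],"turn":0,"gripper":0.65},
    {"slide":[0,0,0],"turn":0,"gripper":0.7},
    {"slide":[0,0,0],"turn":0,"gripper":0.8},
    {"slide":[0,0,0],"turn":0,"gripper":0.8}
  ]
}}

```text
time_s: 18.43
tcp_pos: [0.5195, -0.3265, 0.057]
eef_rot: [-180.0, 0.0, -155.1]
contact_force: [-0.5, 0.2, 0.1]
gripper_width: 0.0683
gripper_force: 0.0
```

Emit:
{"op": "send_rows", "data": {
  "moves": [
    {"slide":[0,0,-0.1],"turn":0,"gripper":0.8},
    {"slide":[0,0,-0.3],"turn":0,"gripper":0.8},
    {"slide":[0,0,-0.5],"turn":0,"gripper":0.8},
    {"slide":[0,0,-0.7],"turn":0,"gripper":0.8},
    {"slide":[0,0,-0.9],"turn":0,"gripper":0.8}
  ]
}}

```text
time_s: 18.85
tcp_pos: [0.5191, -0.3265, 0.1934]
eef_rot: [-180.0, -0.0, -155.1]
contact_force: [0.3, 0.5, -0.2]
gripper_width: 0.0701
gripper_force: 0.0
```

```bash
python3 - <<'E'
from h import *
need([.5448,-.127,.15])
E
```

```text
t 18.85 tcp [ 0.5191 -0.3265  0.1934] [-179.9973   -0.0105 -155.1356] F [ 0.3151  0.4821 -0.2405] w 0.0700651843083016 0.0
need slide [-0.7148  1.1348  0.2891] turn None
```

Emit:
{"op": "send_rows", "data": {
  "moves": [
    {"slide":[-0.07,0.11,0],"turn":0,"gripper":0},
    {"slide":[-0.14,0.22,0],"turn":0,"gripper":0},
    {"slide":[-0.21,0.34,0],"turn":0,"gripper":0},
    {"slide":[-0.28,0.45,0],"turn":0,"gripper":0},
    {"slide":[-0.357,0.567,0],"turn":0,"gripper":0}
  ]
}}

```text
time_s: 19.27
tcp_pos: [0.5321, -0.2261, 0.1921]
eef_rot: [-180.0, 0.0, -155.2]
contact_force: [0.4, 0.6, 0.4]
gripper_width: 0.042
gripper_force: 0.0
```

Emit:
{"op": "send_rows", "data": {
  "moves": [
    {"slide":[-0.07,0.11,0],"turn":0,"gripper":0},
    {"slide":[-0.14,0.22,0.06],"turn":0,"gripper":0},
    {"slide":[-0.21,0.34,0.13],"turn":0,"gripper":0},
    {"slide":[-0.28,0.45,0.2],"turn":0,"gripper":0},
    {"slide":[-0.357,0.567,0.29],"turn":0,"gripper":0}
  ]
}}

```text
time_s: 19.68
tcp_pos: [0.5454, -0.1262, 0.1487]
eef_rot: [-180.0, 0.1, -155.1]
contact_force: [0.6, 0.3, -0.9]
gripper_width: 0.009
gripper_force: 0.0
```

```bash
python3 - <<'E'
from h import *
from plant import optics
import cv2
d=optics.capture("wrist"); need([.5448,-.127,.064])
for n in("plunger_top","bell"): print([(round(o["p"],2),np.round(o["location"],3).tolist()) for o in optics.look_for("wrist",n)])
e=optics.capture("scene"); g=cv2.cvtColor(e["img"],cv2.COLOR_RGB2GRAY)
x,y,w,h=130,230,90,90
n,l,st,ce=cv2.connectedComponentsWithStats((g[y:y+h,x:x+w]<60).astype(np.uint8))
for i in range(1,n):
    if st[i,4]>30: print(st[i],ce[i]+[x,y],onz("scene",ce[i]+[x,y],.095))
E
```

```text
t 19.7333 tcp [ 0.5444 -0.1236  0.1456] [ 179.8997   -0.0795 -155.1269] F [-0.9018  2.9191 -3.3093] w 0.0050251992032633135 0.0
need slide [ 0.0064 -0.0227  0.5443] turn None
[(0.68, [0.544, -0.126, 0.062])]
[(0.86, [0.538, -0.131, 0.031])]
[33 18 10  6 38] [167.6316 250.4737] [ 0.4753 -0.3091  0.095 ]
[ 28  27  23  15 198] [168.9444 263.9091] [ 0.5138 -0.3274  0.095 ]
[ 21  38  39  23 317] [168.1924 279.694 ] [ 0.5532 -0.3515  0.095 ]
```

The case is now centred at about (0.514, -0.327). Descending to just above the plunger.

Emit:
{"op": "send_rows", "data": {
  "moves": [
    {"slide":[0,0,0.1],"turn":0,"gripper":0},
    {"slide":[0,0,0.25],"turn":0,"gripper":0},
    {"slide":[0,0,0.38],"turn":0,"gripper":0},
    {"slide":[0,0,0.48],"turn":0,"gripper":0},
    {"slide":[0,0,0.5],"turn":0,"gripper":0}
  ]
}}

```text
time_s: 20.3
tcp_pos: [0.5435, -0.1279, 0.0715]
eef_rot: [179.9, -0.2, -155.2]
contact_force: [-1.3, 0.2, -0.3]
gripper_width: 0.0008
gripper_force: 0.0
```

Emit:
{"op": "send_rows", "data": {
  "moves": [
    {"slide":[0,0,0],"turn":0,"gripper":0},
    {"slide":[0,0,0],"turn":0,"gripper":0},
    {"slide":[0,0,0],"turn":0,"gripper":0},
    {"slide":[0,0,0],"turn":0,"gripper":0},
    {"slide":[0,0,0],"turn":0,"gripper":0}
  ]
}}

```text
time_s: 20.72
tcp_pos: [0.5454, -0.1272, 0.0745]
eef_rot: [-180.0, 0.1, -155.1]
contact_force: [-0.2, -0.0, -0.2]
gripper_width: 0.0002
gripper_force: 0.0
```

```bash
python3 - <<'E'
from h import *
need([.5448,-.127,.053])
E
```

```text
t 20.7167 tcp [ 0.5454 -0.1272  0.0745] [-179.9658    0.0913 -155.1442] F [-0.212  -0.0036 -0.1921] w 0.00022424921419471032 0.0
need slide [0.0034 0.0027 0.1435] turn None
```

Press in steps to z≈0.053 and look at the force.

Emit:
{"op": "send_rows", "data": {
  "moves": [
    {"slide":[0,0,0.05],"turn":0,"gripper":0},
    {"slide":[0,0,0.08],"turn":0,"gripper":0},
    {"slide":[0,0,0.11],"turn":0,"gripper":0},
    {"slide":[0,0,0.14],"turn":0,"gripper":0},
    {"slide":[0,0,0.14],"turn":0,"gripper":0}
  ]
}}

```text
time_s: 21.13
tcp_pos: [0.545, -0.1271, 0.0532]
eef_rot: [-180.0, -0.0, -155.1]
contact_force: [-3.1, 2.8, 8.9]
gripper_width: 0.0004
gripper_force: 4.6
```

Emit:
{"op": "send_rows", "data": {
  "moves": [
    {"slide":[0,0,0.005],"turn":0,"gripper":0},
    {"slide":[0,0,0.01],"turn":0,"gripper":0},
    {"slide":[0,0,0.01],"turn":0,"gripper":0},
    {"slide":[0,0,0.01],"turn":0,"gripper":0},
    {"slide":[0,0,0.01],"turn":0,"gripper":0}
  ]
}}

```text
time_s: 21.55
tcp_pos: [0.5451, -0.1271, 0.0529]
eef_rot: [-180.0, 0.0, -155.1]
contact_force: [-7.8, 4.0, 23.3]
gripper_width: 0.0004
gripper_force: 11.6
```

Force rose to 23 N with no further travel, so the plunger is on its stop. Retracting.

Emit:
{"op": "send_rows", "data": {
  "moves": [
    {"slide":[0,0,-0.05],"turn":0,"gripper":0},
    {"slide":[0,0,-0.15],"turn":0,"gripper":0},
    {"slide":[0,0,-0.3],"turn":0,"gripper":0},
    {"slide":[0,0,-0.5],"turn":0,"gripper":0},
    {"slide":[0,0,-0.7],"turn":0,"gripper":0}
  ]
}}

```text
time_s: 21.97
tcp_pos: [0.5439, -0.1272, 0.156]
eef_rot: [179.9, -0.1, -155.1]
contact_force: [1.1, 0.8, -1.0]
gripper_width: 0.0002
gripper_force: 0.0
```

Emit:
{"op": "send_rows", "data": {
  "moves": [
    {"slide":[0,0,-0.05],"turn":0,"gripper":0},
    {"slide":[0,0,-0.05],"turn":0,"gripper":0},
    {"slide":[0,0,-0.05],"turn":0,"gripper":0},
    {"slide":[0,0,-0.05],"turn":0,"gripper":0},
    {"slide":[0,0,-0.05],"turn":0,"gripper":0}
  ]
}}

```text
time_s: 22.38
tcp_pos: [0.5439, -0.1271, 0.162]
eef_rot: [179.9, -0.1, -155.2]
contact_force: [0.3, 0.3, -0.7]
gripper_width: 0.0006
gripper_force: 0.0
```

```bash
python3 - <<'E'
from h import *
from plant import get_state,optics,order
need([.545,-.127,.2])
for c in("scene","top"):
    optics.capture(c)
    for n in("case_a","plunger_top","label_roll","spray_bottle","tape_dispenser"): print(c,n,[(round(o["p"],2),np.round(o["location"],3).tolist()) for o in optics.look_for(c,n)])
print(order.close_job())
E
```

```text
t 22.3833 tcp [ 0.5439 -0.1271  0.162 ] [ 179.9371   -0.1396 -155.1568] F [ 0.2747  0.3065 -0.7215] w 0.0005886510737387893 0.0
need slide [-0.0061 -0.0018 -0.2536] turn None
scene case_a [(0.82, [0.335, 0.319, 0.05]), (0.78, [0.534, -0.341, 0.095]), (0.73, [0.574, 0.054, 0.11]), (0.71, [0.483, 0.255, 0.117]), (0.54, [0.549, -0.128, 0.059])]
scene plunger_top [(0.6, [0.552, -0.127, 0.06])]
scene label_roll [(0.36, [0.399, 0.0, 0.016])]
scene spray_bottle [(0.74, [0.782, -0.037, 0.033]), (0.58, [0.744, -0.242, 0.08])]
scene tape_dispenser [(0.95, [0.781, -0.039, 0.033])]
top case_a [(0.65, [0.512, -0.32, 0.089]), (0.65, [0.32, 0.359, 0.055]), (0.42, [0.488, 0.297, 0.134])]
top plunger_top []
top label_roll [(0.66, [0.511, -0.32, 0.095]), (0.6, [0.368, -0.026, 0.042])]
top spray_bottle []
top tape_dispenser []
the job is handed in; nothing more can be done
None
```

The heavy case (middle bay, about 5.3 N) stands let go near the centre of the scale pan, the bell was pressed to its stop and released, and the job is handed in at about 22 s; the right-bay case is back in the rack and the left-bay case was never touched, but no verdict came back.

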